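Index the finishing turntable one notch on

ROBOT

A 6-joint arm with a two-finger parallel gripper is mounted at the origin on the work surface. World frame = base frame: x ahead of the robot, y to its left, z up, the work surface at z = 0. Lengths are in m, angles in degrees, forces in N, time in s.
With the tool pointing down it reaches from about 0.4 to 0.825 m from the base axis. Payload 7 kg.
Tool frame: the origin (TCP) lies at the centre of the arm's flange, where the gripper is bolted on; the fingertips stand 178 mm ahead of it and the grasp point (between the pads) lies 159 mm ahead of it (tip_reach is the distance from the TCP to the fingertips, in m); z points along the fingers, y is the line along which they close (so a half turn about z gives the same grasp; the last joint's range is limited). The gripper opens to 88 mm and grips with 3 to 60 N. Pads are 19 mm wide; open, the fingers measure 130 mm over their backs; the gripper's body (78 mm by 193 mm) begins 47 mm behind the grasp point.
Start: joints at [-59.639, 20.546, 0.682, 0, -70.136, -16.507], TCP at [0.162, -0.655, 0.405] pointing down, gripper open.
Joint ranges: [-176.03, 176.03], [-82.01, 121.73], [-58.28, 71.71], [-173.87, 95.51], [-174.79, -0.11], [-173.66, 173.66]. Speed limits (degrees/s): [136.94, 136.94, 172.46, 180, 180, 180].

INTERFACE

Orientations are given as [roll, pitch, yaw] about the fixed x, y, z axes, in that order (R = Rz(yaw) Ry(pitch) Rx(roll)).
In Python, from plant import * gives the robot as it stands.
- The arm moves only by the shell command python3 -m handwheel 'ROWS'. ROWS is JSON, a list of rows, each a list of 7 numbers: the opening, from -1 (shut) to 1 (fully open), then the shift along the tool's x, y, z as a fraction of full scale, then the turn, a rotation vector about the tool's x, y, z as a fraction of full scale. A call has 1 to 5 rows; each row shifts and turns the commanded pose from where the row before left it, along the tool's axes as they then stand; what a row does not reach is not made up. Full scale, the value 1, is 0.025 m for a shift and 6 degrees for a turn. A row lasts 1/8 s, in which the tool goes at most 62.5 mm and 10.7 degrees, less where a joint would pass 70% of its speed; a pose out of reach is approached as far as the arm can. A call with a number of a shift or a turn outside -1 to 1 is refused whole. A call with a gripper value outside its range is refused whole. The fingers move at their own pace and stop on an object; the grip force is fixed at half the most. Time passes only in rows, so rows that do not move let the fingers close. It gives the time, the measured TCP pose, the force, the opening and the grip force at its end, in the units of the state.
- get_obs(): the state, without advancing time (a new reading comes with each control period).
- snapshot(name): name is "scene" or "top" or "wrist"; returns a dict with "color" (400x640x3 uint8, red, green, blue), "fx", "fy", "cx", "cy" (pixels), "R" (3x3) and "t" (3): a world point X has camera coordinates R X + t; the wrist camera has in their place "tool_from_camera" (4x4, takes a point from camera to tool coordinates, whose origin is the TCP and whose axes are the flange's). Camera axes: x right, y down, z forward; pixel columns grow to the right and rows downward; lengths in m; the calibration is good to about 2 mm. A picture is of the moment at which its call begins: read the wrist's pose just before it. There is no depth.
- close_job(): hands the job in; it is judged then, once.
The state is a dict: "clock": time; "joint_pos": joint angles; "qvel": joint speeds; "tau": joint torques, N m; "tool_pos": TCP position; "orientation": TCP orientation; "force": force on the tool from outside, world axes, zero at the start; "moment": the same for the moment, N m; "opening": finger opening in m; "gripper_force": force on a finger pad.
Only numpy, scipy, OpenCV 4.12 (cv2) and the standard library are available. Lean on these libraries where they do the work, as an engineer would, in place of code of your own. Each camera call takes 0.05 s, during which the arm holds its last target. There are 200 camera calls.

TASK

Turn the finishing turntable on by one hole: with a fingertip press the spring plunger's cap in to unlock the table, push the table round counter-clockwise (seen from above) and let the plunger spring back up in the very next locking hole, so that the table is locked again; then move clear. The pot on the table is freshly painted: it must ride along untouched. Lift nothing, and leave the tumbler, jar and tape where they are.

Things in the scene. Friction and masses are not known exactly. Their poses are not given: they have to be found in the camera images.
- pivot (a point): Point on the turntable's vertical axis at the height of the top face of its round turning plate (steel, 168 mm across, top 62 mm above the work surface; loose on it, about the middle, stands the pot).
- next_hole (a point): Middle of the locking hole that the plunger must end in, at the ring's top face. Under the plate lies the fixed aluminium index ring, about 218 mm across, its faces 40 and 48 mm above the work surface, with 8 such holes: open slots 18 mm wide cut in from the rim, every 45 degrees. This point is 98 mm from the axis and does not move.
- plate (a joint): Angle of the turning plate, rad, positive counter-clockwise from above. About 0 at the start (locked in a hole, with about 0.03 play either way); the next hole is at 0.785. It turns with light friction (about 1.3 N at the plunger) and stays where it is left when unlocked. With it turn the arm, plunger and push tab.
- cap_top (a point): Centre of the top of the plunger's round black cap, 34 mm across, 8 mm thick, 115 mm from the table's axis, flat top 82 mm above the work surface when up. It goes straight down when pressed. It stands in a dark arm, fixed to the plate, that reaches out over the ring: 64 mm wide, top 60 mm above the work surface, end 136 mm from the axis.
- plunger (a joint): How far the plunger is pressed down, m: 0 up (locked when in a hole), 0.014 hard stop. Spring: 4 N at 0, 7.5 N at the stop. Its 12 mm wide tooth is out of the hole from about 0.007 on. Once the table has turned some 0.25 rad the cap may be let go: the tooth then slides under the ring (at about 0.007) and springs up by itself in the next hole, where the table stops hard against a further push.
- tab_face (a point): Middle of the flat face, towards the cap, of an upright dark steel tab on the arm (40 mm long radially, 7 mm thick, top 116 mm above the work surface; this point 100 mm above it). It stands on the cap's counter-clockwise side, its face 20 mm from the cap's centre: a finger on the cap, or just above it, pushes this face square to the radius to turn the table counter-clockwise.
- pot_mid (a point): Centre, half-way up, of the terracotta pot standing loose on the plate, 84 mm across, 60 mm tall, its top 122 mm above the work surface. Not to be touched.
- tumbler_mid (a point): Centre, half-way up, of a steel tumbler, 80 mm across, 115 mm tall, on the work surface. Leave it.
- jar_mid (a point): Centre, half-way up, of a white jar with a blue lid, 68 mm across, 80 mm tall, on the work surface. Leave it.
- tape_mid (a point): Centre, half-way up, of a roll of tape lying flat, 100 mm across, 24 mm tall, on the work surface. Leave it.
Things that resemble listed ones, but are neither listed nor needed, are in the scene too. Of the things shaped like the part that bears pot_mid, the terracotta one is meant.

How it is judged (in metres and radians):
On the way, in this order (a step that is already met when the one before it is completed fails the run):
1. the plunger is pressed in with the fingers while the table still stands at the first hole (value of joint plunger above 0.0075 m and value of joint plate below 0.12 rad and contact force between the fingers and plunger above 1 N), for 0.03 s.
2. the table is turned on between the holes (value of joint plate above 0.25 rad and value of joint plunger above 0.005 m), for 0.03 s.
At the end, for the whole second after the job is handed in: The table stands at the next hole counter-clockwise (plate 0.785 +/- 0.05 rad), locked, with the plunger up (within 2 mm), at rest; the pot stands upright on it within 25 mm of its axis; tumbler, jar and tape are within 20 mm of where they were (value of joint plate between 0.735 and 0.835 rad and value of joint plunger below 0.002 m and velocity of joint plate between -0.02 and 0.02 rad/s and horizontal distance between pot_mid and pivot below 0.025 m and angle between pot_mid's own z axis and vertical below 0.05 rad and height (world z) of pot_mid between 0.085 and 0.099 m and distance of each of tumbler_mid, jar_mid, tape_mid from where it was at the start of the episode below 0.02 m); the robot touches nothing.
It fails at once if the painted pot is touched (contact force between any of the arm, the fingers and pot above 0.3 N).
It fails at once if the pot is lifted, tipped or slid off the middle (height (world z) of pot_mid above 0.107 m or angle between pot_mid's own z axis and vertical above 0.3 rad or horizontal distance between pot_mid and pivot above 0.04 m).
It fails at once if the table is turned the wrong way (value of joint plate below -0.15 rad).
It fails at once if the table is turned past the next hole (value of joint plate above 1 rad).
It fails at once if the tumbler, jar or tape is disturbed or lifted (distance of any of tumbler_mid, jar_mid, tape_mid from where it was at the start of the episode above 0.03 m).
It also fails if it takes over 45 s, if anything falls off the work surface, if the arm or the gripper's body presses on something with over 40 N, if the wrist force passes 120 N, or if a joint passes its speed limit or range.

## Working session

There is one attempt and no reset: what is moved stays moved. The work goes in short steps, Python scripts to look and compute and a shell command to move; the robot and the scene stay as the last step left them, time stands still between calls to the robot, and variables do not carry over. Pictures are saved under pics/ and viewed, at most 10 in all, crops included, and the job is handed in when it is done.

```bash
mkdir -p pics; ls
cat > h.py <<'E'
from plant import *
import numpy as np, cv2
def cast(s,u,v,z):
    d=s["R"].T@np.array([(u-s["cx"])/s["fx"],(v-s["cy"])/s["fy"],1]); c=-s["R"].T@s["t"]
    return c+d*(z-c[2])/d[2]
def proj(s,X):
    p=s["R"]@np.array(X)+s["t"]; return np.array([s["fx"]*p[0]/p[2]+s["cx"],s["fy"]*p[1]/p[2]+s["cy"]])
E
python3 - <<'E'
from h import *
print(get_obs())
for n in("scene","top"):
    s=snapshot(n); cv2.imwrite(f"pics/{n}0.png",s["color"][:,:,::-1]); print(n,-s["R"].T@s["t"],s["R"],s["fx"],s["cx"],s["cy"])
E
```

```text
pics
{'clock': 0.0, 'joint_pos': array([-5.96396995e+01,  2.05899408e+01,  6.32215635e-01, -1.92854935e-02,
       -7.01371328e+01, -1.65065907e+01]), 'qvel': array([ 0.00321406,  0.01742985, -0.06959074,  0.05435895, -0.06574752,
       -0.0523738 ]), 'tau': array([ 5.82205957e-04, -5.82716095e+01,  2.93052542e+01,  6.99717119e+00,
        6.86562998e-03, -1.21841044e-04]), 'tool_pos': array([ 0.16156145, -0.65516159,  0.40373011]), 'orientation': array([ 1.79903900e+02, -9.57165702e-03, -1.66152850e+02]), 'force': array([ 0.59616784, -0.77438876, -0.88792385]), 'moment': array([-0.02805253,  0.00154378,  0.00680799]), 'gripper_force': 0.0, 'opening': 0.08755226456669536}
scene [ 0.86015297 -0.35397233  0.8053271 ] [[ 0.70766239  0.70654984  0.00112812]
 [ 0.58653386 -0.5865657  -0.55849684]
 [-0.39394414  0.39588888 -0.82950588]] 371.5789639210704 318.5115194795536 206.15188218256745
top [ 0.43012312 -0.01390242  1.17226607] [[-0.01349347 -0.99966403 -0.02213015]
 [-0.99821773  0.01475405 -0.05782452]
 [ 0.0581316   0.02131046 -0.99808145]] 380.47199951914416 319.48291987043757 204.56116094980072
```

View pics/top0.png

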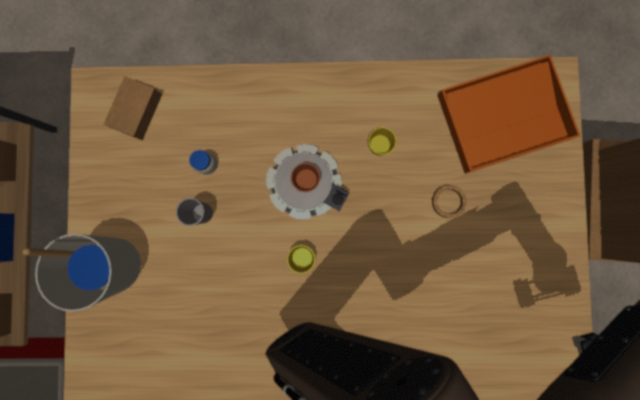

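View pics/scene0.png

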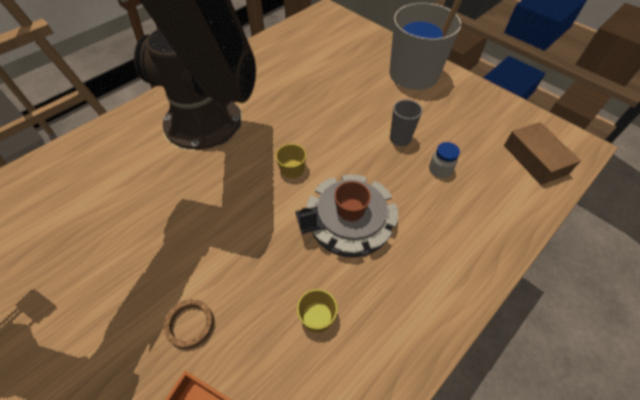

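Top view: the turntable is at (305,180) with the terracotta pot at (306,177). The dark arm, cap and tab are at (338,197). The tumbler is at (192,211), the jar at (201,160) and the tape at (448,201). What could be mistaken: the yellow pots at (381,142) and (302,258) for the terracotta pot, and the shadows for the dark arm. I choose the terracotta pot and the dark arm at (338,197), and check them in a close crop.

Run:
```python
from h import *
a=snapshot("top"); b=snapshot("scene")
A=cv2.resize(a["color"][135:230,255:355],None,fx=4,fy=4,interpolation=cv2.INTER_CUBIC)
B=cv2.resize(b["color"][165:260,290:405],None,fx=3.4,fy=4,interpolation=cv2.INTER_CUBIC)
cv2.imwrite("pics/crop.png",np.hstack([A,B])[:,:,::-1])
hsv=cv2.cvtColor(a["color"],cv2.COLOR_RGB2HSV)
# turntable = low saturation bright blob in window
m=((hsv[...,1]<60)&(hsv[...,2]>90)).astype(np.uint8); w=np.zeros_like(m); w[135:230,255:355]=1; m*=w
c=max(cv2.findContours(m,0,1)[0],key=cv2.contourArea); h=cv2.convexHull(c)
print("ring hull",cv2.minEnclosingCircle(h),cv2.fitEllipse(h))
(u,v),_,_=cv2.fitEllipse(h); print("ring c z.048",cast(a,u,v,.048))
red=(((hsv[...,0]<10)&(hsv[...,1]>110)).astype(np.uint8))*w
c=max(cv2.findContours(red,0,1)[0],key=cv2.contourArea); (u,v),r=cv2.minEnclosingCircle(c); print("pot",u,v,r,cast(a,u,v,.122))
dk=((hsv[...,2]<75).astype(np.uint8))*w
for c in cv2.findContours(dk,0,1)[0]:
    if cv2.contourArea(c)>60: M=cv2.minAreaRect(c); print("dark",M,cast(a,*M[0],.06))
```

```text
ring hull ((303.71490478515625, 181.3237762451172), 37.861183166503906) ((303.5004577636719, 181.3844451904297), (74.46560668945312, 74.86643981933594), 60.548866271972656)
ring c z.048 [0.56534057 0.05670669 0.048     ]
pot 305.3999938964844 176.5 14.135519981384277 [0.57000363 0.04662205 0.122     ]
dark ((336.1000061035156, 196.30001831054688), (17.441329956054688, 21.0190372467041), 26.56505012512207) [ 0.51842784 -0.03917344  0.06      ]
dark ((303.2500305175781, 175.75001525878906), (19.798988342285156, 24.748737335205078), 45.0) [0.5805868  0.05650671 0.06      ]
```

View pics/crop.png

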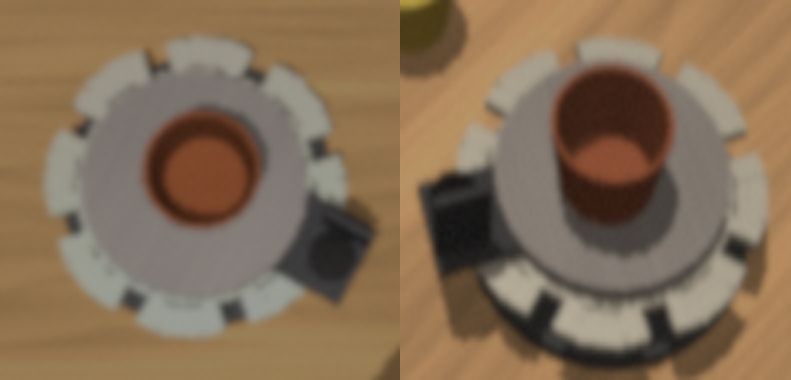

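The crop shows the terracotta pot at (204,165) on the grey plate. The black cap is at (328,253) on the dark arm, with the tab as a dark bar on the cap's counter-clockwise (upper right) side at about (345,215). Seven slots are visible.

Run:
```python
from h import *
a=snapshot("top")
C=cast(a,303.5,181.4,.048)
sl=[(158,65),(254,74),(318,148),(72,222),(132,298),(232,310),(80,130)]
P=np.array([cast(a,255+(x-1.5)/4,135+(y-1.5)/4,.048)for x,y in sl])
d=P-C; an=np.degrees(np.arctan2(d[:,1],d[:,0])); print("r",np.hypot(d[:,0],d[:,1]).round(3),"ang",an.round(1),"mod45",(an%45).round(1))
(x,y)=cv2.minEnclosingCircle(P[:,:2].astype(np.float32))[0]; print("slot circ",x,y,"ring",C)
cap=cast(a,255+326.5/4,135+251.5/4,.082); e=cap-C; print("cap",cap,"r",np.hypot(*e[:2]),"ang",np.degrees(np.arctan2(e[1],e[0])))
print([n for n in("wrist",) ], snapshot("wrist")["tool_from_camera"])
```

```text
r [0.096 0.095 0.096 0.095 0.095 0.095 0.097] ang [  16.3  -28.   -73.1  104.9  149.6 -164.2   62.7] mod45 [16.3 17.  16.9 14.9 14.6 15.8 17.7]
slot circ 0.5656919479370117 0.0571957491338253 ring [0.5652941  0.05670857 0.048     ]
cap [ 0.51212356 -0.04010699  0.082     ] r 0.11045523687214187 ang -118.77532801027216
['wrist'] [[-1.29633379e-04 -9.57749976e-01 -2.87602098e-01  7.80858569e-02]
 [ 9.99999898e-01 -2.48662450e-04  3.77337618e-04  2.80083811e-04]
 [-4.32910937e-04 -2.87602020e-01  9.57749910e-01  2.00086198e-02]
 [ 0.00000000e+00  0.00000000e+00  0.00000000e+00  1.00000000e+00]]
```

```bash
for i in 1 2 3 4; do :; done
python3 -m handwheel '[[-1,-0.95,1,0,0,0,0],[-1,-0.95,1,0,0,0,0],[-1,-0.95,1,0,0,0,0],[-1,-0.95,1,0,0,0,0],[-1,-0.95,1,0,0,0,0]]'
python3 -m handwheel '[[-1,-0.95,1,0,0,0,0],[-1,-0.95,1,0,0,0,0],[-1,-0.95,1,0,0,0,0],[-1,-0.95,1,0,0,0,0],[-1,-0.95,1,0,0,0,0]]'
python3 -m handwheel '[[-1,-0.95,1,0,0,0,0],[-1,-0.95,1,0,0,0,0],[-1,-0.95,1,0,0,0,0],[-1,-0.95,1,0,0,0,0],[-1,-0.95,1,0,0,0,0]]'
```

```text
clock: 0.92
tool_pos: [0.2474, -0.5045, 0.4047]
orientation: [-180.0, 0.0, -166.2]
force: [-1.0, -0.5, 1.1]
opening: 0.0432
gripper_force: 0.0
clock: 1.55
tool_pos: [0.3327, -0.3547, 0.4048]
orientation: [-180.0, 0.0, -166.2]
force: [0.6, 0.2, -0.0]
opening: 0.001
gripper_force: 0.0
clock: 2.17
tool_pos: [0.418, -0.2049, 0.4049]
orientation: [-180.0, 0.0, -166.1]
force: [0.6, -0.2, -0.4]
opening: 0.0005
gripper_force: 0.0
```

```bash
python3 -m handwheel '[[-1,-0.95,1,0,0,0,0],[-1,-0.95,1,0,0,0,0],[-1,-0.95,1,0,0,0,0],[-1,-0.95,1,0,0,0,0],[-1,-0.95,1,0,0,0,0]]'
python3 -m handwheel '[[-1,0,0,0,0,0,1],[-1,0,0,0,0,0,1],[-1,0,0,0,0,0,1],[-1,0,0,0,0,0,1],[-1,0,0,0,0,0,1]]'
python3 -m handwheel '[[-1,0,0,0,0,0,1],[-1,0,0,0,0,0,1],[-1,0,0,0,0,0,0.1],[-1,0,0,0,0,0,0]]'
python3 - <<'E'
from h import *
o=get_obs(); s=snapshot("wrist"); cv2.imwrite("pics/w1.png",s["color"][:,:,::-1]); print(o["tool_pos"],o["orientation"],o["joint_pos"])
E
```

```text
clock: 2.8
tool_pos: [0.5034, -0.0551, 0.4048]
orientation: [180.0, 0.0, -166.1]
force: [-0.1, -0.1, 0.6]
opening: 0.0004
gripper_force: 0.0
clock: 3.42
tool_pos: [0.503, -0.0561, 0.4047]
orientation: [180.0, 0.0, 163.7]
force: [-0.2, 0.3, -0.3]
opening: 0.0004
gripper_force: 0.0
clock: 3.92
tool_pos: [0.503, -0.0562, 0.4047]
orientation: [180.0, 0.0, 151.4]
force: [0.4, -0.3, -0.1]
opening: 0.0009
gripper_force: 0.0
[ 0.5030203  -0.05616122  0.40468162] [1.79998304e+02 1.71081512e-03 1.51370201e+02] [ 1.58975969e+01  4.50881949e+00 -2.02173525e+01 -1.00135862e-05
 -6.52714193e+01 -1.34527392e+02]
```

View pics/w1.png

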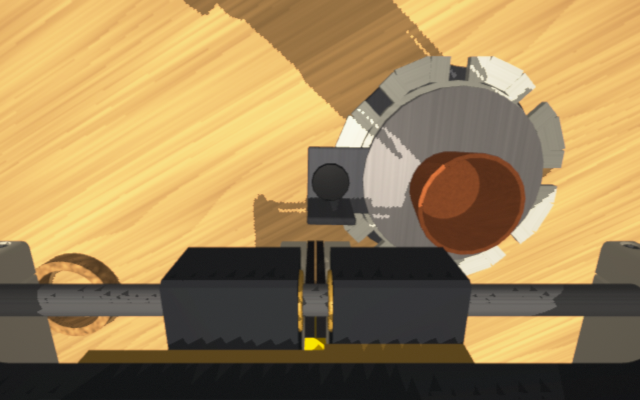

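The wrist view shows the cap at (331,182), with the tab below it at about (330,210). The pot is to the right at (468,200), and the tape and tumbler are clear. I'll cast rays from this view.

```bash
cat >> h.py <<'E'
from scipy.spatial.transform import Rotation as Ro
def wcam(o,s):
    T=np.array(s["tool_from_camera"]); Rw=Ro.from_euler("xyz",o["orientation"],degrees=True).as_matrix()
    Rc=Rw@T[:3,:3]; c=Rw@T[:3,3]+o["tool_pos"]
    return dict(s,R=Rc.T,t=-Rc.T@c)
E
python3 - <<'E'
from h import *
o=get_obs(); s=wcam(o,snapshot("wrist"))
g=cv2.cvtColor(s["color"],cv2.COLOR_RGB2HSV)[...,2]
sub=g[145:230,300:372]; print(sub[::6,::5])
cap=(g<50).astype(np.uint8); w=np.zeros_like(cap); w[155:203,308:354]=1; cap*=w
c=max(cv2.findContours(cap,0,1)[0],key=cv2.contourArea); (u,v),r=cv2.minEnclosingCircle(c); print("cap",u,v,r)
P=cast(s,331,182,.082); print(P, cast(s,u,v,.082))
C=np.array([.5655,.057]); e=P[:2]-C; print(np.hypot(*e),np.degrees(np.arctan2(e[1],e[0])))
Rw=Ro.from_euler("xyz",o["orientation"],degrees=True).as_matrix(); print("tool delta",Rw.T@(np.r_[P[:2],.26]-o["tool_pos"]))
print("px of r/θ prediction",proj(s,[.5101,-.0438,.082]),"diam",abs(cast(s,311.5,182,.082)-cast(s,350.5,182,.082)))
# tab top edge candidates
for v in(198,204,210,217,224): print(v,Rw.T@(cast(s,331,v,.116)-P))
E
```

```text
[[245 240 243 242 243 237 238 213 248 248 249 249 239 243 111]
 [245 246 101 101 101 102 100 102  97 100 100 100  96  99 211]
 [240 237 100 102  99 101 101 103  98 100  99  99  97  97 218]
 [240 241 100 100 100  72  54  61  98  99 100  99  97 144 216]
 [241 240  99  90  56  57  57  56  53  86 100  97  97 192 213]
 [236 229  99  52  53  53  52  52  50  48  98  96  95 204 211]
 [234 227  96  50  49  49  48  48  47  45  96  96  96 203 208]
 [237 237  97  46  45  45  45  45  44  42  97  95  95 203 206]
 [242 238  97  73  44  43  42  41  41  72  97  94  95 200 203]
 [239 199  38  40  40  33  35  38  37  43  61  62  63 114 130]
 [147 152  38  39  39  39  41  48  38  39  40  56  57  63 120]
 [243 210  38  40  39  38  39  39  39  39  41  56  57  58 118]
 [153 150  48  48  46  46  46  45  42  43  44 115 157 111 139]
 [154 146  60  60  60  58  59  58  57  54  57  97 153 156 163]
 [145 148 152 161 161 153 155 147 147 154 146 155 156 154 154]]
cap 329.0 188.15789794921875 25.15172004699707
[ 0.50745932 -0.04237963  0.082     ] [ 0.51156126 -0.04655059  0.082     ]
0.11508705518921276 -120.28620851794449
tool delta [0.00272141 0.01421387 0.14468803]
px of r/θ prediction [330.97812038 185.30544092] diam [0.01642356 0.03007149 0.        ]
198 [-0.00452822 -0.00138581 -0.03399994]
204 [-0.0095028  -0.00132182 -0.03399976]
210 [-0.01452844 -0.00125717 -0.03399957]
217 [-0.02045728 -0.0011809  -0.03399935]
224 [-0.02645797 -0.00110371 -0.03399913]
```

Run:
```python
import cv2
i=cv2.imread("pics/w1.png")[140:250,280:400]; cv2.imwrite("pics/w1c.png",cv2.resize(i,None,fx=5,fy=5,interpolation=cv2.INTER_CUBIC))
```

```text
(no output)
```

View pics/w1c.png

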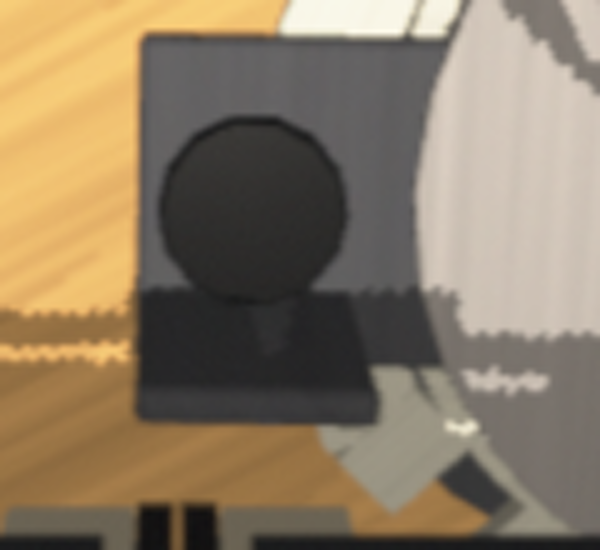

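Cap at crop (254,208). The tab's top edge facing the cap is 20 mm from the cap's centre, as given. I'll move down beside the tab face.

```bash
python3 -m handwheel '[[-1,0,0.44,0,0,0,0],[-1,0,0,1,0,0,0],[-1,0,0,1,0,0,0],[-1,0,0,1,0,0,0],[-1,0,0,0,0,0,0]]'
python3 -m handwheel '[[-1,0,0,1,0,0,0],[-1,0,0,0.7,0,0,0],[-1,0,0,0,0,0,0],[-1,0,0,0,0,0,0]]'
python3 - <<'E'
from h import *
o=get_obs(); s=snapshot("wrist"); cv2.imwrite("pics/w2.png",s["color"][:,:,::-1]); print(o["tool_pos"],o["orientation"],o["force"])
E
```

```text
clock: 4.65
tool_pos: [0.508, -0.0462, 0.3281]
orientation: [-179.9, -0.2, 151.3]
force: [0.8, -0.5, 0.4]
opening: 0.0003
gripper_force: 0.0
clock: 5.15
tool_pos: [0.5091, -0.0463, 0.2885]
orientation: [179.9, 0.1, 151.3]
force: [-0.1, 0.5, 0.8]
opening: 0.0009
gripper_force: 0.0
[ 0.5090522  -0.04626921  0.28847369] [1.79948809e+02 8.29436702e-02 1.51288039e+02] [-0.09777072  0.50770052  0.80144216]
```

View pics/w2.png

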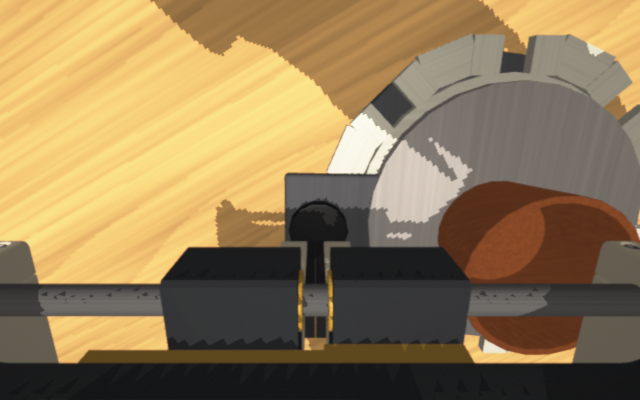

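The fingertips are over the cap at (318,225), and the pot at (540,260) sits to the side, below the gripper body. Pressing now.

```bash
python3 -m handwheel '[[-1,0,0,0.5,0,0,0],[-1,0,0,0.4,0,0,0],[-1,0,0,0.2,0,0,0],[-1,0,0,0,0,0,0]]'
python3 -m handwheel '[[-1,0,0,0.2,0,0,0],[-1,0,0,0.15,0,0,0],[-1,0,0,0.1,0,0,0],[-1,0,0,0,0,0,0],[-1,0,0,0,0,0,0]]'
```

```text
clock: 5.7
tool_pos: [0.5082, -0.0466, 0.2593]
orientation: [-179.9, -0.0, 151.3]
force: [-2.2, -0.6, 4.1]
opening: 0.0002
gripper_force: 1.7
clock: 6.32
tool_pos: [0.5083, -0.0467, 0.2486]
orientation: [-180.0, 0.0, 151.3]
force: [-3.1, -2.3, 6.8]
opening: 0.0004
gripper_force: 3.1
```

```bash
python3 -m handwheel '[[-1,-0.14,0,0,0,0,0],[-1,-0.14,0,0,0,0,0],[-1,0,0,0,0,0,0]]'
python3 -m handwheel '[[-1,-0.165,0.003,0,0,0,-0.333],[-1,-0.165,0.003,0,0,0,-0.333],[-1,-0.165,0.003,0,0,0,-0.333],[-1,-0.165,0.003,0,0,0,-0.333],[-1,-0.165,0.003,0,0,0,-0.333]]'
```

```text
clock: 6.7
tool_pos: [0.515, -0.05, 0.2488]
orientation: [180.0, 0.1, 151.3]
force: [-0.6, -3.0, 6.0]
opening: 0.0006
gripper_force: 3.1
clock: 7.32
tool_pos: [0.5343, -0.0576, 0.249]
orientation: [179.9, 0.1, 161.3]
force: [-1.4, 4.2, 5.9]
opening: 0.0005
gripper_force: 3.0
```

```bash
python3 -m handwheel '[[-1,-0.165,0.003,0,0,0,-0.333],[-1,-0.165,0.003,0,0,0,-0.333],[-1,-0.165,0.003,0,0,0,-0.333],[-1,-0.165,0.003,0,0,0,-0.333],[-1,-0.165,0.003,0,0,0,-0.333]]'
python3 -m handwheel '[[-1,-0.165,0.003,0,0,0,-0.333],[-1,0,0,0,0,0,0]]'
python3 - <<'E'
from h import *
o=get_obs(); s=snapshot("wrist");t=snapshot("top")
A=cv2.resize(t["color"][135:230,255:365],(528,400),interpolation=cv2.INTER_CUBIC)
cv2.imwrite("pics/w3.png",np.hstack([cv2.resize(s["color"][100:400,200:],None,fx=.6,fy=.6),A[:180]])[:,:,::-1] if 0 else np.vstack([s["color"][140:300],cv2.copyMakeBorder(A,0,0,0,112,0)])[:,:,::-1]); print(o["tool_pos"],o["orientation"],o["force"])
E
```

```text
clock: 7.95
tool_pos: [0.5544, -0.0622, 0.249]
orientation: [179.9, 0.2, 171.3]
force: [-1.1, 4.0, 5.7]
opening: 0.0002
gripper_force: 3.0
clock: 8.2
tool_pos: [0.5588, -0.0628, 0.2491]
orientation: [179.9, 0.2, 173.3]
force: [0.1, 3.0, 5.8]
opening: 0.0006
gripper_force: 3.0
[ 0.55882171 -0.062846    0.24913822] [179.91567618   0.19746253 173.2945609 ] [0.1373591  2.9549085  5.79560572]
```

View pics/w3.png

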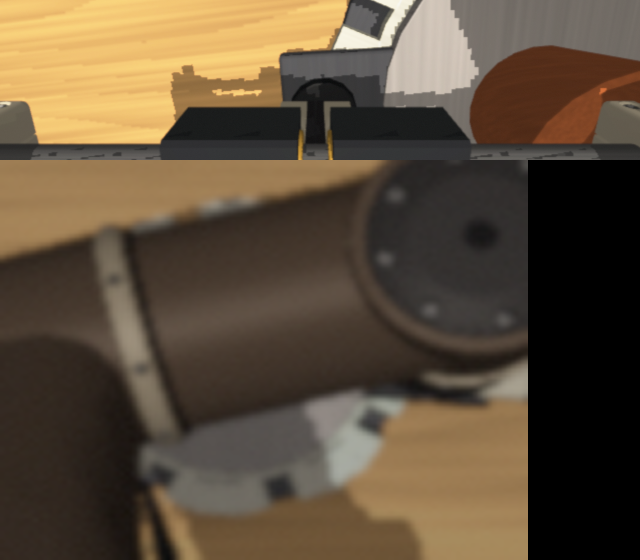

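The arm has followed the fingers: in the wrist view it is still square to the tool, with the cap at (322,95), so the plate is at about 0.37 rad. I'll release the cap and push on the tab.

```bash
python3 -m handwheel '[[-1,0,0,-0.4,0,0,0],[-1,0,0,-0.32,0,0,0],[-1,0,0,0,0,0,0]]'
python3 -m handwheel '[[-1,-0.165,0.003,0,0,0,-0.333],[-1,-0.165,0.003,0,0,0,-0.333],[-1,-0.165,0.003,0,0,0,-0.333],[-1,-0.165,0.003,0,0,0,-0.333],[-1,-0.165,0.003,0,0,0,-0.333]]'
python3 -m handwheel '[[-1,-0.165,0.003,0,0,0,-0.333],[-1,-0.165,0.003,0,0,0,-0.333],[-1,-0.165,0.003,0,0,0,-0.333],[-1,0,0,0,0,0,0]]'
```

```text
clock: 8.68
tool_pos: [0.5575, -0.0637, 0.2671]
orientation: [180.0, 0.1, 173.2]
force: [0.0, -0.5, 0.8]
opening: 0.0005
gripper_force: 0.0
clock: 9.3
tool_pos: [0.5779, -0.0641, 0.266]
orientation: [180.0, -0.1, -176.7]
force: [-2.9, 3.1, 0.2]
opening: 0.0005
gripper_force: 2.0
clock: 9.8
tool_pos: [0.5906, -0.0628, 0.266]
orientation: [180.0, -0.0, -170.7]
force: [-2.3, 1.1, -0.4]
opening: 0.0003
gripper_force: 0.8
```

```bash
python3 -m handwheel '[[-1,-0.165,0.003,0,0,0,-0.333],[-1,-0.165,0.003,0,0,0,-0.333],[-1,-0.082,0.001,0,0,0,-0.167],[-1,-0.082,0.001,0,0,0,-0.167],[-1,0,0,0,0,0,0]]'
python3 -m handwheel '[[-1,-0.082,0.001,0,0,0,-0.167],[-1,-0.082,0.001,0,0,0,-0.167],[-1,0,0,0,0,0,0]]'
```

```text
clock: 10.42
tool_pos: [0.6026, -0.0603, 0.2664]
orientation: [-180.0, 0.0, -164.8]
force: [-3.1, 0.1, -2.5]
opening: 0.0007
gripper_force: 1.4
clock: 10.8
tool_pos: [0.6072, -0.059, 0.267]
orientation: [-180.0, 0.1, -162.7]
force: [0.4, 0.4, 0.1]
opening: 0.0001
gripper_force: 0.0
```

```bash
python3 -m handwheel '[[-1,-0.08,0,0,0,0,-0.167],[-1,0,0,0,0,0,0]]'
python3 -m handwheel '[[-1,-0.08,0,0,0,0,0],[-1,0,0,0,0,0,0]]'
```

```text
clock: 11.05
tool_pos: [0.6087, -0.0584, 0.2667]
orientation: [-180.0, 0.1, -161.7]
force: [0.0, -0.3, 0.1]
opening: 0.0007
gripper_force: 0.0
clock: 11.3
tool_pos: [0.6103, -0.0578, 0.2664]
orientation: [-180.0, 0.0, -161.8]
force: [-0.2, -0.9, 0.9]
opening: 0.0006
gripper_force: 0.1
```

```bash
python3 -m handwheel '[[-1,-0.08,0,0,0,0,0],[-1,0,0,0,0,0,0]]'
python3 - <<'E'
from h import *
o=get_obs(); s=snapshot("wrist"); cv2.imwrite("pics/w4.png",s["color"][:,:,::-1]); print(o["tool_pos"],o["force"])
E
```

```text
clock: 11.55
tool_pos: [0.6112, -0.0576, 0.2663]
orientation: [180.0, -0.2, -161.8]
force: [-4.4, -0.1, 3.4]
opening: 0.0005
gripper_force: 2.7
[ 0.61120919 -0.05755637  0.26629344] [-4.39208153 -0.09561521  3.37795284]
```

View pics/w4.png

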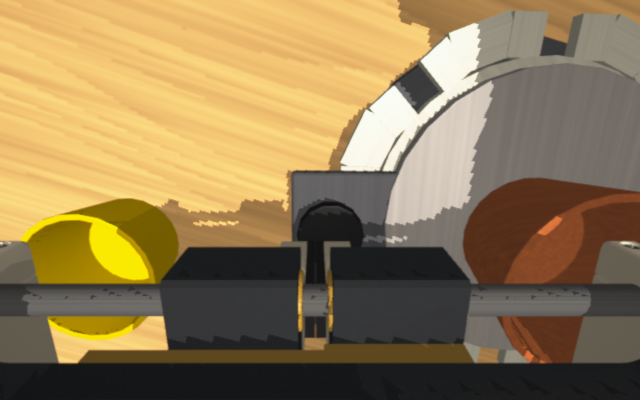

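The arm is square to the tool with the cap at (330,215), and the force is rising as if against a stop. One small confirming push.

```bash
python3 -m handwheel '[[-1,-0.08,0,0,0,0,0],[-1,0,0,0,0,0,0]]'
```

```text
clock: 11.85
tool_pos: [0.6119, -0.0573, 0.2662]
orientation: [180.0, -0.3, -161.8]
force: [-10.8, -1.7, 8.7]
opening: 0.0008
gripper_force: 5.4
```

The table stops hard, so it is locked. Backing off and rising.

```bash
python3 -m handwheel '[[-1,0.25,0,0,0,0,0],[-1,0,0,0,0,0,0],[-1,0,0,-0.6,0,0,0],[-1,0,0,-1,0,0,0],[-1,0,0,-1,0,0,0]]'
python3 -m handwheel '[[-1,0,0,-1,0,0,0],[-1,0,0,-1,0,0,0],[-1,0.3,-1,-1,0,0,0],[-1,0,-1,-0.3,0,0,0],[-1,0,0,0,0,0,0]]'
python3 - <<'E'
from h import *
o=get_obs(); s=wcam(o,snapshot("wrist")); b=snapshot("scene"); cv2.imwrite("pics/w5.png",s["color"][:,:,::-1]); cv2.imwrite("pics/s5.png",b["color"][:,:,::-1]); print(o["tool_pos"],o["force"])
E
```

```text
clock: 12.48
tool_pos: [0.6085, -0.0584, 0.3332]
orientation: [-180.0, 0.1, -161.8]
force: [-0.1, 0.6, -1.3]
opening: 0.0005
gripper_force: 0.0
clock: 13.1
tool_pos: [0.617, -0.1096, 0.4158]
orientation: [-179.9, 0.2, -161.9]
force: [-0.2, 0.5, -0.5]
opening: 0.0003
gripper_force: 0.0
[ 0.61702548 -0.10957351  0.41578123] [-0.21516589  0.46875007 -0.52259959]
```

View pics/w5.png

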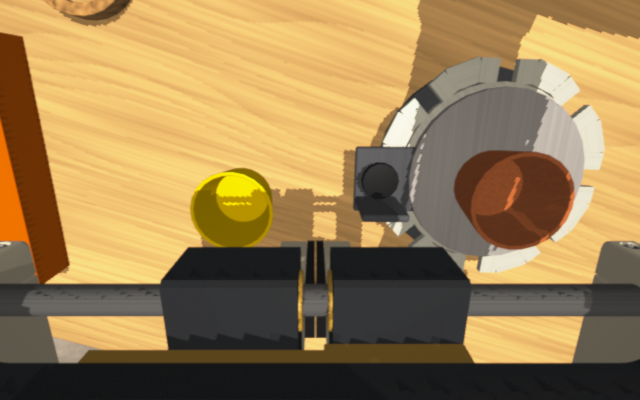

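The view shows the cap at (380,181) between two slots, the pot upright at (520,200), and the gripper clear. A quick numeric check of the angle and the pot.

Run:
```python
from h import *
o=get_obs(); s=wcam(o,snapshot("wrist"))
C=np.array([.5655,.057]); 
for z in(.075,.082):
    P=cast(s,380,181,z); e=P[:2]-C; a=np.degrees(np.arctan2(e[1],e[0])); print(z,P,np.hypot(*e),a,"plate",np.radians(a+119.5))
# arm outer edge direction (crop corners) at z .06
p=cast(s,356,148,.06);q=cast(s,415,148,.06); d=(q-p)[:2]; print("arm dir",np.degrees(np.arctan2(d[1],d[0]))-180)
hsv=cv2.cvtColor(s["color"],cv2.COLOR_RGB2HSV); m=((hsv[...,0]<12)&(hsv[...,1]>110)&(hsv[...,2]<200)).astype(np.uint8); m[:,:430]=0
r=cast(s,523,199,.122); print("pot rim centre approx",r,np.hypot(*(r[:2]-C)))
```

```text
0.075 [ 0.5984782 -0.0504884  0.075    ] 0.11243361246426571 -72.9436172047105 plate 0.8125621675966429
0.082 [ 0.5972459  -0.05228709  0.082     ] 0.11380452841119088 -73.80238645302232 plate 0.797573816698725
arm dir -71.82599691896235
pot rim centre approx [0.56829429 0.05183356 0.122     ] 0.005873679577284123
```

Everything agrees: the cap is up at a plate angle of about 0.80 rad, and the pot is about 6 mm from the axis. Handing in.

```bash
python3 -c "
from plant import *
print(close_job())"
```

```text
the job is handed in; nothing more can be done
None
```

The job is handed in: the turntable moved on one hole counter-clockwise and stopped hard there. By the last wrist view it was at about 0.80 rad with the cap consistent with fully up, the pot about 6 mm from the axis, and the arm clear. I did not re-measure the tumbler, jar and tape; no move went near them.

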